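# Check a scooter gear cluster with a hardness probe

## Robot

A 6-joint arm with a two-finger parallel gripper is mounted at the origin on the work surface. World frame = base frame: x ahead of the robot, y to its left, z up, the work surface at z = 0. Lengths are in m, angles in rad, forces in N, time in s.
With the tool pointing down it reaches from about 0.275 to 0.875 m from the base axis. Payload 12.5 kg.
Tool frame: the origin (TCP) lies midway between the tips of the shut fingers; the grasp point (between the pads) lies 19 mm behind it; z points along the fingers, x is the direction in which the jaws open and shut, and the axes are right-handed (so a half turn about z gives the same grasp; the last joint's range is limited). The gripper opens to 85 mm and grips with 20 to 120 N. Pads are 22 mm wide; open, the fingers measure 114 mm over their backs; the gripper's body (76 mm by 85 mm) begins 54 mm behind the grasp point. The pads swing forward as they close: fully open they stand 13 mm farther back than shut.
Start: joints at [-1.38, 0.351, 1.652, -0, 1.139, -0.085], TCP at [0.15, -0.529, 0.231] pointing down, gripper open.
Joint ranges: [-2.75, 2.75], [-0.79, 2.1], [0.01, 2.65], [-1.57, 4.71], [0.07, 3.14], [-2.87, 2.87]. Speed limits (rad/s): [2.22, 2.22, 2.79, 3.14, 3.14, 3.14].

## Interface

Orientations are given as a rotation vector (axis times angle).
In Python, from station import manip, imaging gives the robot as it stands. Calls block until the motion is done:
- manip.move_pose(position, orientation): joint-space move of the TCP to a pose.
- manip.line_to(position, max_speed=0.15, ori=None, until_force=None): straight line of the TCP; ori=None keeps the orientation; max_speed is the mean speed in m/s. With until_force (N) it stops when the force on the tool has changed by that much, and returns True; else False.
- manip.movej(angles): joint-space move.
- manip.move_gripper(opening, squeeze=None): finger opening in m; squeeze is the grip in N (None keeps the last); returns when the fingers have stopped.
- manip.hold(seconds).
- manip.ik(position, orientation): joint angles nearest the present ones, or None.
- imaging.snapshot(name): name is "scene" or "top"; returns the picture (420x560x3 uint8, blue, green, red); there is no depth.
- imaging.get_calibration(name): a dict with "K" (3x3 intrinsics, pixels), "distortion" ([k1, k2, p1, p2, k3] as OpenCV has them; the pictures are not rectified), "view" (4x4, takes a point from world to camera coordinates). Camera axes: x right, y down, z forward; pixel columns grow to the right and rows downward; lengths in m; the calibration is good to about 2 mm. A picture is of the moment at which its call begins. get_calibration takes no time and is no camera call.
A pose or a line that the arm cannot do raises manip.MotionError and nothing moves.
- manip.close_job(): hands the job in, once; it reports no verdict.
Readings, each from a call of its own:
- manip.get_clock(): time.
- manip.get_qpos(): joint angles.
- manip.get_dq(): joint speeds.
- manip.get_joint_torque(): joint torques, N m.
- manip.get_tcp_pos(): TCP position.
- manip.get_ee_rot(): TCP orientation.
- manip.get_contact_force(): force on the tool from outside, world axes, zero at the start.
- manip.get_wrist_torque(): the same for the moment, N m.
- manip.get_width(): finger opening in m.
Only numpy, scipy, OpenCV 4.12 (cv2) and the standard library are available. Lean on these libraries where they do the work, as an engineer would, in place of code of your own. Each camera call takes 0.05 s, during which the arm holds its last target.

## Task

Check the hardness of the gear cluster: take the hardness probe out of its wooden holder and, keeping it upright, gently touch its tip first inside the ring engraved on the round steel reference disc and then inside the ring on the top end of the gear cluster, resting it there for about half a second each time. Then stand the probe back in its holder and let go, leaving the disc and the cluster where they were.

Things in the scene. Friction and masses are not known exactly. Their poses are not given: they have to be found in the camera images.
- probe_grip (a point): Centre of the grip of the loose hardness probe (0.15 kg) standing upright, tip down, in its holder. Grip: round black cylinder, 26 mm diameter, 80 mm tall, aluminium bands near its ends; this point is half-way up on its axis, z up. Below it come an aluminium collar (50 mm diameter, 6 mm thick, underside 46 mm below this point), a steel nose 14 mm in diameter and the tip.
- probe_tip (a point): Lowest point of the probe's steel tip, on its axis, 96 mm below the centre of the grip. The tip is a pin 8 mm in diameter standing 10 mm out of the nose; it is sprung and can be pushed in up to 6 mm (1.2 N to start, 3.6 N fully in). Pushing it in 2 to 5 mm is a good touch.
- disc_mark (a point): Centre of the flat top face of the reference disc, a loose solid steel disc 60 mm in diameter and 16 mm tall (0.35 kg) lying on the shelf, without a hole; a fine engraved ring 24 mm in diameter runs round this point; z up. Not the black magnet or the bearing, which have holes.
- cluster_mark (a point): Centre of the flat top end of the gear cluster, a loose steel part (0.8 kg) standing on the shelf, 60 mm tall: a 70 mm gear at the bottom, a 54 mm gear above it and a plain solid boss 38 mm in diameter on top, with a fine engraved ring 24 mm in diameter round this point; z up. Not the flat single gear.
- holder_mouth (a point): Centre of the mouth of the probe's holder, level with its rim, 62 mm above the shelf; z up. The holder is a turned dark wooden cup fixed to the shelf, 68 mm in diameter with an 84 mm foot; bore 30 mm wide, 54 mm deep. The probe goes in tip first until its collar lies on the rim (centre of the grip then 46 mm above this point).
Mind the look-alikes: they are no part of the job. Leave any green look-alike of the part that bears probe_grip alone.

How it is judged:
By the outcome, as a careful person would: the job done as asked, in the order asked, and still so for the second after the job is handed in, with the robot touching nothing.
It also fails if it takes over 64 s, if anything falls off the work surface, if the arm or the gripper's body presses on something with over 40 N, if the wrist force passes 120 N, or if a joint passes its speed limit or range.

## Working session

There is one attempt and no reset: what is moved stays moved. The work goes in short steps, each a Python script; the robot and the scene stay as the last script left them, time stands still between calls to the robot, and variables do not carry over. Pictures are saved under pics/ and viewed, and the job is handed in when it is done.

```bash
ls; mkdir -p pics
python3 - <<'E'
from station import manip, imaging
import cv2
for n in("scene","top"):
    im=imaging.snapshot(n); cv2.imwrite(f"pics/{n}0.png",im)
    c=imaging.get_calibration(n); print(n,c["K"],c["distortion"],c["view"])
print(manip.get_clock(),manip.get_tcp_pos(),manip.get_ee_rot(),manip.get_contact_force(),manip.get_width())
E
```

```text
pics
scene [[466.93349897   0.         281.04193755]
 [  0.         466.93349897 201.57534703]
 [  0.           0.           1.        ]] [-0.01866783  0.          0.          0.          0.        ] [[ 0.76449566  0.64438932  0.01757236 -0.39027807]
 [ 0.51903772 -0.5991564  -0.60959942 -0.23813701]
 [-0.38229077  0.47515683 -0.79251483  1.41921944]
 [ 0.          0.          0.          1.        ]]
top [[496.8093622    0.         281.43632565]
 [  0.         496.8093622  215.48082015]
 [  0.           0.           1.        ]] [-0.04108964  0.          0.          0.          0.        ] [[-0.02868002 -0.9995416  -0.00969823 -0.00458063]
 [-0.99533696  0.0294506  -0.09185313  0.53160831]
 [ 0.09209664  0.00701866 -0.99572534  1.17706323]
 [ 0.          0.          0.          1.        ]]
0.1 [ 0.14972214 -0.52892346  0.23083004] [-2.50518118e+00  1.89458431e+00  1.23929262e-03] [-0.01731425  0.01843271 -0.0801899 ] 0.08540272861677431
```

View pics/scene0.png

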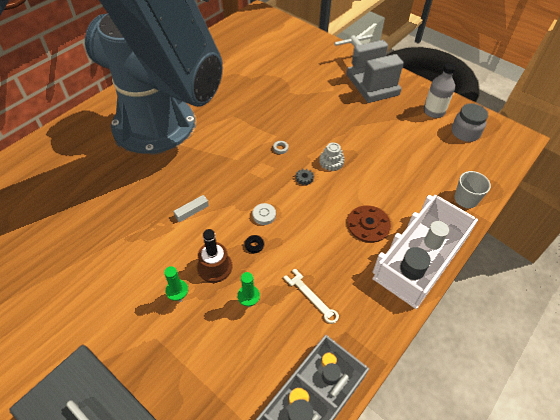

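View pics/top0.png

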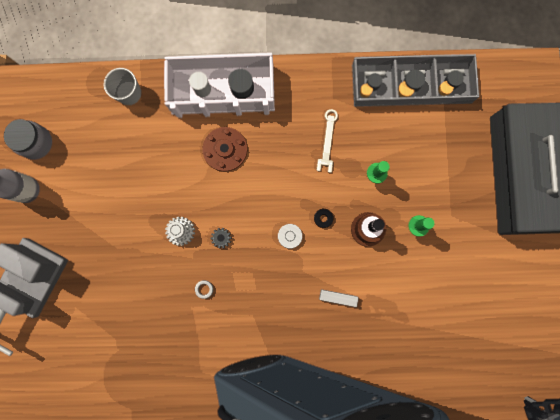

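Candidates, as top-view pixels:
- **Probe:** black grip in the brown cup at (372,228). The green look-alikes are at (378,172) and (420,226).
- **Disc:** solid light disc at (290,236). Not this: black magnet (324,218), bearing ring (204,289).
- **Cluster:** stepped part at (180,231). Not this: flat dark gear (221,238), brown flange (225,149).

I'll check these choices in close crops.

Run:
```python
import cv2,numpy as np
t=cv2.imread("pics/top0.png");s=cv2.imread("pics/scene0.png")
def cr(i,x,y,w=60,h=60,f=6): return cv2.resize(i[y-h//2:y+h//2,x-w//2:x+w//2],None,fx=f,fy=f,interpolation=cv2.INTER_CUBIC)
a=[cr(t,370,225,64,70,4),cr(t,290,236,64,70,4),cr(t,180,231,64,70,4)]
b=[cr(s,211,255,64,70,4),cr(s,264,213,64,70,4),cr(s,332,155,64,70,4)]
cv2.imwrite("pics/crop0.png",np.vstack([np.hstack(a),np.hstack(b)]))
```

```text
(no output)
```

View pics/crop0.png

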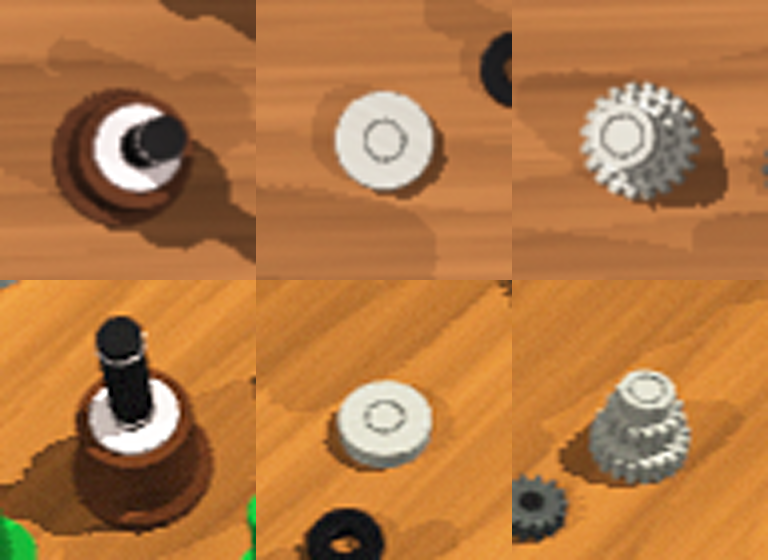

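Each crop matches its description: a black grip with a white collar in a brown cup, a solid disc with a ring, and a stepped cluster whose boss carries a ring. Next I'll measure them.

```bash
cat > h.py <<'E'
import cv2,numpy as np
from station import manip, imaging
C={n:imaging.get_calibration(n) for n in("scene","top")}
def ray(n,uv):
    c=C[n];K=np.array(c["K"]);V=np.array(c["view"])
    p=cv2.undistortPoints(np.array([[uv]],float),K,np.array(c["distortion"]))[0,0]
    R=V[:3,:3];o=-R.T@V[:3,3];d=R.T@np.array([p[0],p[1],1]);return o,d/np.linalg.norm(d)
def onz(n,uv,z):
    o,d=ray(n,uv);return o+d*(z-o[2])/d[2]
def tri(a,b):
    (o1,d1),(o2,d2)=ray("scene",a),ray("top",b)
    A=sum(np.eye(3)-np.outer(d,d) for d in(d1,d2));B=sum((np.eye(3)-np.outer(d,d))@o for o,d in((o1,d1),(o2,d2)))
    p=np.linalg.solve(A,B);return p,[np.linalg.norm((np.eye(3)-np.outer(d,d))@(p-o))for o,d in((o1,d1),(o2,d2))]
def proj(n,p):
    c=C[n];V=np.array(c["view"]);return cv2.projectPoints(np.array([p],float),cv2.Rodrigues(V[:3,:3])[0],V[:3,3],np.array(c["K"]),np.array(c["distortion"]))[0][0,0]
def ringc(im,x,y,r,w,thr):
    """centre of dark ring pixels near x,y by ellipse fit"""
    g=im[y-r:y+r+1,x-r:x+r+1].min(2).astype(float); 
    yy,xx=np.nonzero(g<thr); d=np.hypot(xx-r,yy-r); k=d<w
    pts=np.c_[xx[k]+x-r,yy[k]+y-r].astype(np.float32)
    return cv2.fitEllipse(pts),len(pts)
def blob(im,x,y,r,lo,smax=60):
    hsv=cv2.cvtColor(im,cv2.COLOR_BGR2HSV);m=((hsv[...,2]>=lo)&(hsv[...,1]<smax)).astype(np.uint8)
    q=np.zeros_like(m);q[y-r:y+r+1,x-r:x+r+1]=m[y-r:y+r+1,x-r:x+r+1]
    cs,_=cv2.findContours(q,cv2.RETR_EXTERNAL,cv2.CHAIN_APPROX_NONE);c=max(cs,key=cv2.contourArea)
    return cv2.fitEllipse(cv2.convexHull(c)),cv2.contourArea(c)
E
python3 - <<'E'
from h import *
np.set_printoptions(precision=4,suppress=True)
s=cv2.imread("pics/scene0.png");t=cv2.imread("pics/top0.png")
for nm,im,x,y,w,z in(("disc top",t,290,236,8,.016),("disc scene",s,264,212,7,.016),("cl top",t,175,230,7,.06),("cl scene",s,333,147,6.5,.06)):
    g=im[y-6:y+7,x-8:x+9].min(2)
    face=np.percentile(g,80)
    try:
        e,n=ringc(im,x,y,12,w,face-35);print(nm,face,e,n,onz(nm.split()[1],e[0],z))
    except Exception as ex: print(nm,ex)
    if 'cl' in nm: print(g)
for n,im,x,y in(("top",t,370,228),("scene",s,211,254)):
    e,a=blob(im,x,y,20,170);print("collar",n,e,a,onz(n,e[0],.068))
E
```

```text
disc top 210.0 ((289.74554443359375, 235.68934631347656), (9.79964828491211, 10.23392391204834), 148.73826599121094) 45 [ 0.4822 -0.0387  0.016 ]
disc scene 215.0 ((263.6700439453125, 211.80484008789062), (7.727220058441162, 9.166898727416992), 85.84405517578125) 32 [ 0.484  -0.0385  0.016 ]
cl top 216.0 ((175.08090209960938, 229.5276641845703), (10.067174911499023, 10.599864959716797), 34.78313064575195) 44 [0.5022 0.2305 0.06  ]
[[182 196 205 211 216 211 209 186 164 176 172 207 219 216 162 132 221]
 [182 202 228 225 211 147 127 139 139 171 144 144 201 220 215 117 106]
 [143 202 216 214 169 127 197 215 215 217 214 185 155 203 218 182  97]
 [190 212 218 186 151 198 218 218 219 219 219 213 161 147 210 220 114]
 [202 216 217 148 163 209 217 217 218 217 218 218 208 137 206 216 125]
 [208 219 219 140 194 215 217 215 216 216 216 217 213 155 207 214 145]
 [177 213 219 144 196 214 216 215 216 216 217 216 213 157 207 213 153]
 [188 216 217 148 191 214 217 217 217 216 217 217 209 148 207 209 127]
 [195 223 220 164 148 197 215 217 217 219 217 207 166 139 207 208 112]
 [152 172 210 207 167 147 
[... 917 characters left out ...]
70 171 215 214 214 213 217 217 182 177 212 171  72]
 [125 112 129 194 217 182 170 207 215 218 187 154 192 215 201 147  66]
 [122 104  97 131 191 215 194 152 145 143 131 172 220 208 171 149 176]
 [118 107  94 106 107 142 185 211 221 226 214 210 208 164 127 154 154]
 [107 116 102  97 107 104 110 113 130 133 108 102 107 105 147 159 126]
 [116 118 110 102 103 101 105 104 103 104  94  85  96 106 158 194 191]]
collar top ((371.7374572753906, 226.47137451171875), (20.27687644958496, 21.224979400634766), 172.00746154785156) 159.0 [ 0.4954 -0.2295  0.068 ]
collar scene ((211.9741668701172, 253.17117309570312), (18.410140991210938, 22.336849212646484), 80.7849349975586) 158.5 [ 0.4981 -0.2317  0.068 ]
```

Run:
```python
from h import *
np.set_printoptions(precision=4,suppress=True)
s=cv2.imread("pics/scene0.png");t=cv2.imread("pics/top0.png")
print("tri disc",tri((263.67,211.80),(289.75,235.69)),"cl",tri((333.0,147.0),(175.08,229.53)))
P=np.array([.4965,-.2305])
def ov(n,im,x,y,P):
    f=6;o=cv2.resize(im[y-33:y+33,x-33:x+33],None,fx=f,fy=f,interpolation=cv2.INTER_NEAREST)
    for z,r,c in((.148,.013,(0,255,255)),(.068,.025,(255,0,0)),(.062,.034,(0,255,0)),(0.0,.042,(255,0,255))):
        pts=np.array([proj(n,(P[0]+r*np.cos(a),P[1]+r*np.sin(a),z)) for a in np.linspace(0,6.3,60)])
        pts=((pts-[x-33,y-33]+.5)*f).astype(int);cv2.polylines(o,[pts],True,c,1)
    return o
cv2.imwrite("pics/ov1.png",np.hstack([ov("scene",s,211,252,P),ov("top",t,372,228,P)]))
for n,im,x0,x1,y0,y1 in(("scene",s,198,224,226,262),("top",t,358,392,215,240)):
    m=(im[y0:y1,x0:x1].max(2)<50).astype(np.uint8)
    print(n);print("\n".join("%d "%(y0+i)+"".join(".#"[v] for v in r) for i,r in enumerate(m)))
```

```text
tri disc (array([ 0.4828, -0.0382,  0.0147]), [np.float64(0.0007368652443830432), np.float64(0.0007368652443830026)]) cl (array([0.5024, 0.231 , 0.0577]), [np.float64(5.6532630939012896e-05), np.float64(5.6532630938966675e-05)])
scene
226 ..........................
227 ..........................
228 ..........................
229 ..........................
230 ........######............
231 .......########...........
232 ......##########..........
233 ......##########..........
234 ......##########..........
235 ......##########..........
236 ......##########..........
237 ......##########..........
238 .......########...........
239 ........#####...#.........
240 ......#........##.........
241 .......##...#####.........
242 .......###########........
243 .......###########........
244 .......###########........
245 .......###########........
246 .......###########........
247 ........##########........
248 ........###########.......
249 .........##########.......
250 .........##########.......
251 .........##########.......
252 .........#########........
253 ..........########......
[... 529 characters left out ...]
22 .............#..##########........
223 ............#..###########........
224 ...........##..###########........
225 ...........###.###########........
226 ...........###.###########........
227 ...........####..########.........
228 ...........###...#######..........
229 ...........####...####............
230 ............#####.................
231 ..............###.................
232 ..................................
233 ..................................
234 ..................................
235 #.................................
236 ##................................
237 ###...............................
238 .###..............................
239 ..###.............................
```

View pics/ov1.png

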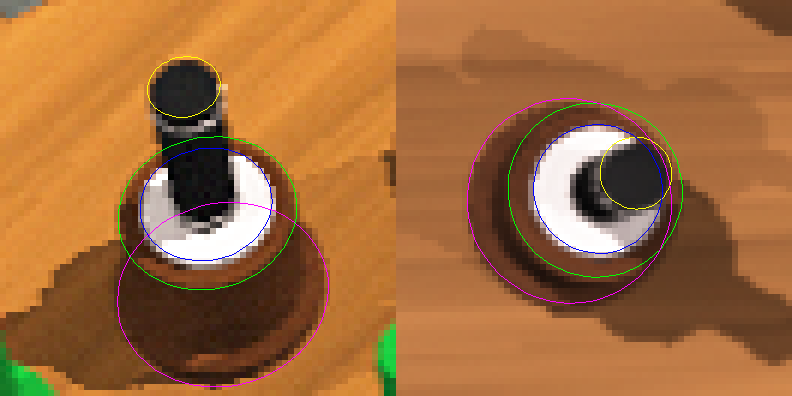

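Run:
```python
from h import *
np.set_printoptions(precision=4,suppress=True)
a=(208.5,234.2);b=(378.3,224.2)
print(onz("scene",a,.148),onz("top",b,.148),tri(a,b))
from scipy.spatial.transform import Rotation as R
r=manip.get_ee_rot();print(R.from_rotvec(r).as_matrix())
```

```text
[ 0.4994 -0.2322  0.148 ] [ 0.4947 -0.23    0.148 ] (array([ 0.4956, -0.2305,  0.1423]), [np.float64(0.0007838327524342424), np.float64(0.0007838327524341484)])
[[ 0.2723 -0.9622 -0.0002]
 [-0.9622 -0.2723  0.001 ]
 [-0.001  -0.0001 -1.    ]]
```

```bash
cat >> h.py <<'E'
from scipy.spatial.transform import Rotation as Rt
np.set_printoptions(precision=4,suppress=True)
def ori(a):
    x=np.array([np.cos(a),np.sin(a),0]);z=np.array([0,0,-1.]);return Rt.from_matrix(np.c_[x,np.cross(z,x),z]).as_rotvec()
PX=np.array([.4965,-.231]);DX=np.array([.4830,-.0386]);CX=np.array([.5026,.2300])
def st(): print("t%.2f"%manip.get_clock(),np.array(manip.get_tcp_pos()),"F",np.array(manip.get_contact_force()),"w%.4f"%manip.get_width())
E
python3 - <<'E'
from h import *
for n,uv in(("g1",(378,180)),("g2",(418,230))): print(n,onz("top",uv,0.02))
for a in(45,-135):
    o=ori(np.radians(a)); print(a,[manip.ik([*p,z],o) for p,z in((PX,.28),(PX,.092),(DX,.1),(CX,.2))])
E
```

```text
g1 [ 0.6117 -0.2584  0.02  ]
g2 [ 0.4866 -0.3497  0.02  ]
45 [array([-0.5205,  0.3003,  1.5978, -0.    ,  1.2435, -1.3059]), array([-0.5205,  0.5302,  1.7703, -0.    ,  0.8411, -1.3059]), array([-0.1759,  0.4248,  1.9294, -0.    ,  0.7874, -0.9613]), array([ 0.3449,  0.3901,  1.6776, -0.    ,  1.0739, -0.4405])]
-135 [array([-0.5205,  0.3003,  1.5978, -0.    ,  1.2435,  1.8357]), array([-0.5205,  0.5302,  1.7703, -0.    ,  0.8411,  1.8357]), array([-0.1759,  0.4248,  1.9294, -0.    ,  0.7874,  2.1803]), array([ 0.3449,  0.3901,  1.6776, -0.    ,  1.0739,  2.7011])]
```

Run:
```python
from h import *
o=ori(np.radians(45))
manip.move_pose([*PX,.25],o); st()
manip.line_to([*PX,.17],.15)
b=manip.line_to([*PX,.091],.08,until_force=8); print(b);st()
s=imaging.snapshot("scene");t=imaging.snapshot("top");cv2.imwrite("pics/g_scene.png",s);cv2.imwrite("pics/g_top.png",t)
cv2.imwrite("pics/g.png",np.hstack([cv2.resize(s[195:295,160:260],None,fx=4,fy=4),cv2.resize(t[170:270,320:420],None,fx=4,fy=4)]))
```

```text
t1.77 [ 0.4962 -0.2316  0.2499] F [0.5016 0.0562 0.581 ] w0.0856
False
t3.59 [ 0.4968 -0.2312  0.0915] F [-0.338  -0.2008 -0.2634] w0.0854
```

View pics/g.png

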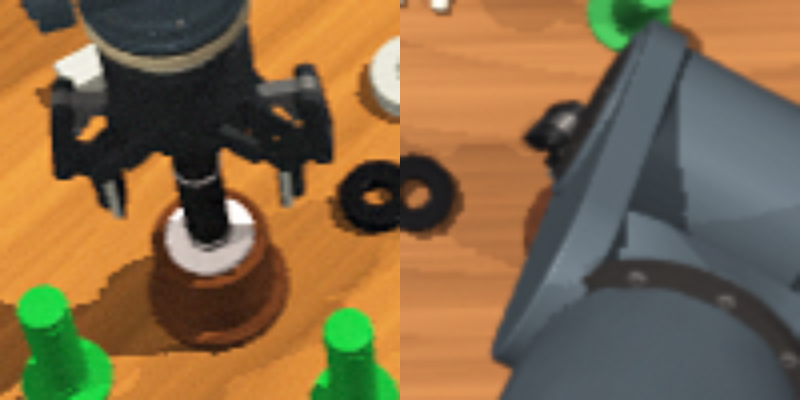

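The grip stands between the two jaws at about scene (210,240), and the wooden holder is clear. I'll close the jaws and lift.

Run:
```python
from h import *
manip.move_gripper(.015,60); st()
manip.line_to([*PX,.12],.06); st()
manip.line_to([*PX,.19],.12); st()
s=imaging.snapshot("scene");cv2.imwrite("pics/l_scene.png",s)
cv2.imwrite("pics/l.png",cv2.resize(s[170:300,150:280],None,fx=4,fy=4))
```

```text
t4.28 [ 0.4966 -0.231   0.0912] F [-0.7559  0.5123  1.7665] w0.0248
t4.91 [ 0.4964 -0.231   0.1201] F [-0.2088 -0.0819 -1.2694] w0.0247
t5.64 [ 0.4961 -0.2308  0.1892] F [-0.4774  0.033  -0.7763] w0.0245
```

View pics/l.png

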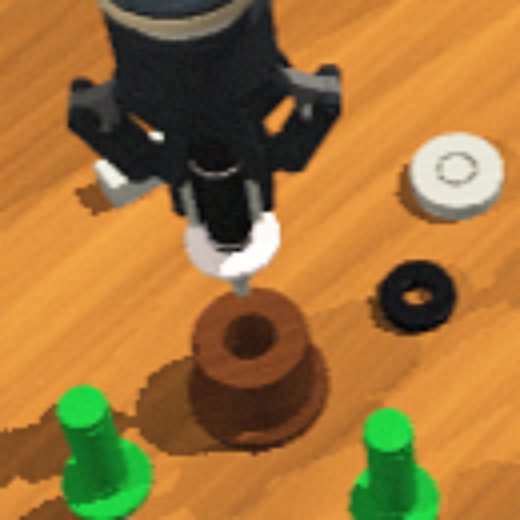

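The probe is held upright. The tip shows at scene (211,243) and the empty bore at (212.5,254). Now on to the disc, stopping just above it to check.

Run:
```python
from h import *
print("bore",onz("scene",(212.5,253.8),.062),"tip",onz("scene",(210.8,243.3),.110))
# tip z = tcp_z - .0792
manip.line_to([*DX,.19],.2); manip.line_to([*DX,.0792+.016+.012],.12); manip.hold(.3);st()
s=imaging.snapshot("scene");cv2.imwrite("pics/d_scene.png",s)
cv2.imwrite("pics/d.png",cv2.resize(s[150:250,210:310],None,fx=6,fy=6))
```

```text
bore [ 0.4971 -0.2299  0.062 ] tip [ 0.4994 -0.2307  0.11  ]
t7.95 [ 0.4832 -0.0386  0.1076] F [ 0.8211 -0.4947 -1.6459] w0.0249
```

View pics/d.png

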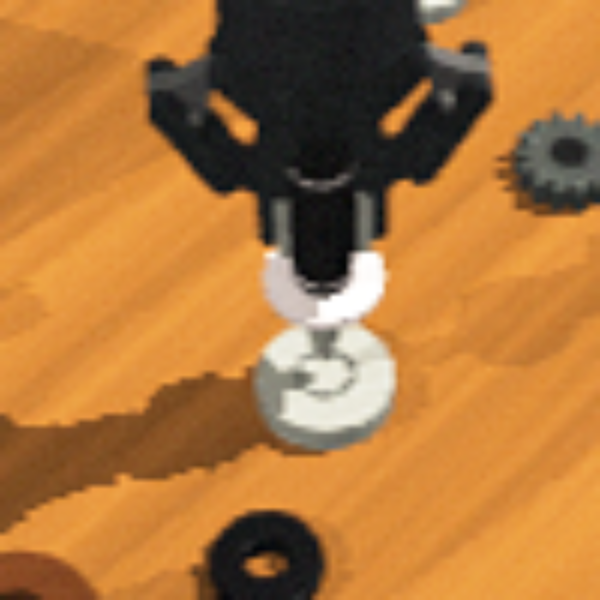

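The tip (scene 264,209) stands over the ring centre, about where I predicted for 12 mm above it. Now I'll lower it gently, limiting both the depth and the force.

```bash
cat >> h.py <<'E'
def favg(n=20):
    L=[]
    for _ in range(n): L.append(manip.get_contact_force()); manip.hold(.01)
    return np.mean(L,0)
E
python3 - <<'E'
from h import *
f0=favg();print("before",f0)
z=.0792+.016-.0035
b=manip.line_to([*DX,z],.012,until_force=5);print(b);manip.hold(.15)
f1=favg();st();print("df",f1-f0)
s=imaging.snapshot("scene");cv2.imwrite("pics/d2_scene.png",s)
cv2.imwrite("pics/d2.png",cv2.resize(s[150:250,210:310],None,fx=6,fy=6))
E
```

```text
before [-0.0442 -0.0615 -1.4067]
False
t9.93 [ 0.483  -0.0386  0.0917] F [-0.4851  0.7852  1.0978] w0.0248
df [-0.5747 -0.0406  2.8395]
```

View pics/d2.png

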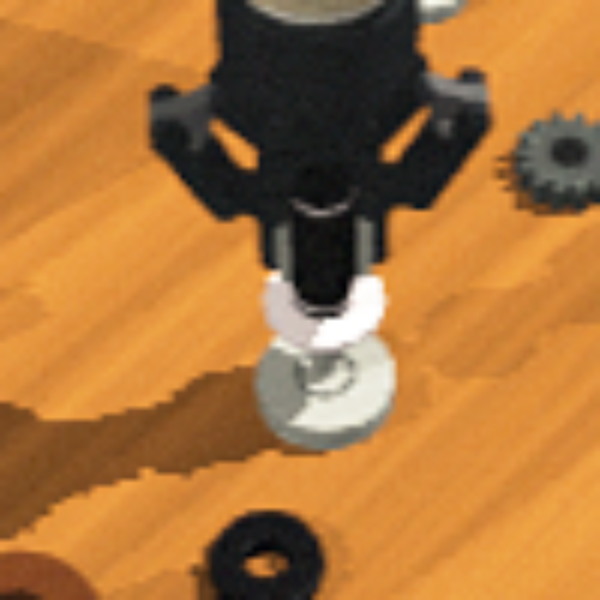

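The tip rests inside the ring at scene (264,213). The force rose by 2.8 N, which is about 3.5–4 mm of spring travel. I'll finish the dwell and go to the cluster.

Run:
```python
from h import *
manip.hold(.25)
manip.line_to([*DX,.12],.05); manip.line_to([*DX,.20],.15)
manip.line_to([*CX,.20],.2); manip.line_to([*CX,.0792+.06+.012],.1); manip.hold(.3);st()
s=imaging.snapshot("scene");cv2.imwrite("pics/c_scene.png",s)
print("pred tip",proj("scene",(*CX,.072)))
cv2.imwrite("pics/c.png",np.hstack([cv2.resize(s[95:195,283:383],None,fx=5,fy=5),cv2.resize(s[180:240,234:294],None,fx=5,fy=5,).repeat(1,0) if 0 else cv2.resize(s[180:240,234:294],(300,500))]))
```

```text
t14.07 [0.5028 0.2301 0.1516] F [ 0.2828  0.1693 -1.6228] w0.0247
pred tip [333.3659 143.5848]
```

View pics/c.png

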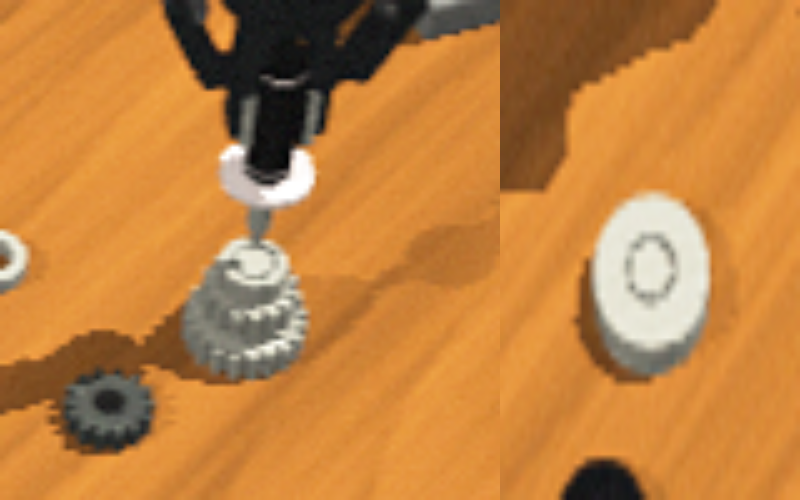

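The tip is at scene (334.6,143.6), about 1 px right of the ring centre line, so I'll shift slightly and touch.

Run:
```python
from h import *
c=CX-.0014*np.array([.76,.64])
manip.line_to([*c,.0792+.06+.012],.05);manip.hold(.2)
f0=favg()
b=manip.line_to([*c,.0792+.06-.0036],.012,until_force=5);print(b);manip.hold(.15)
f1=favg();st();print("df",f1-f0)
s=imaging.snapshot("scene");cv2.imwrite("pics/c2_scene.png",s)
cv2.imwrite("pics/c2.png",cv2.resize(s[115:175,303:363],None,fx=10,fy=10))
```

```text
False
t16.50 [0.5015 0.2291 0.1356] F [-0.673 -0.723  0.78 ] w0.0249
df [-0.6705 -0.4267  2.818 ]
```

View pics/c2.png

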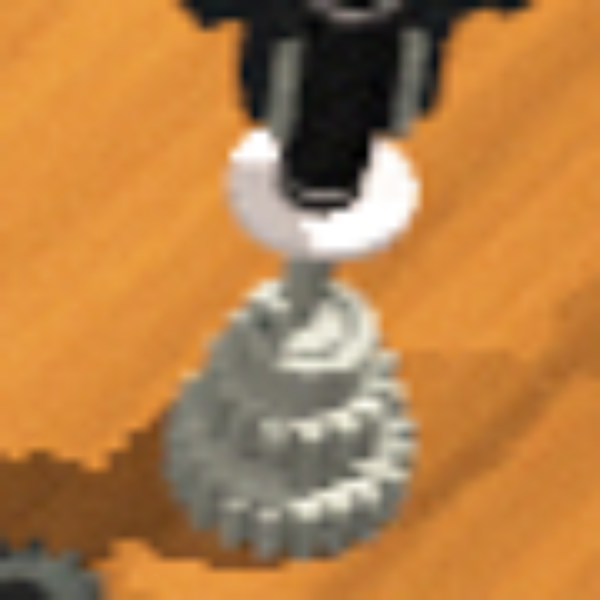

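The tip rests at scene (333,147), the centre of the ring, and the force rose by 2.8 N. I'll finish the dwell, retract, and take the probe back over the holder.

Run:
```python
from h import *
manip.hold(.25)
p=manip.get_tcp_pos()
c=CX-.0014*np.array([.76,.64])
manip.line_to([*c,.16],.05); manip.line_to([*c,.21],.15)
manip.line_to([*PX,.21],.22); manip.line_to([*PX,.160],.1); manip.hold(.3);st()
s=imaging.snapshot("scene");cv2.imwrite("pics/r_scene.png",s)
print("pred tip",proj("scene",(*PX,.0808)))
cv2.imwrite("pics/r.png",np.hstack([cv2.resize(s[205:285,170:250],None,fx=6,fy=6),cv2.resize(s[120:200,303:343],(300,480))]))
```

```text
t21.12 [ 0.4967 -0.2311  0.1604] F [ 1.7641 -0.1466 -1.6815] w0.0246
pred tip [211.1345 249.6338]
```

View pics/r.png

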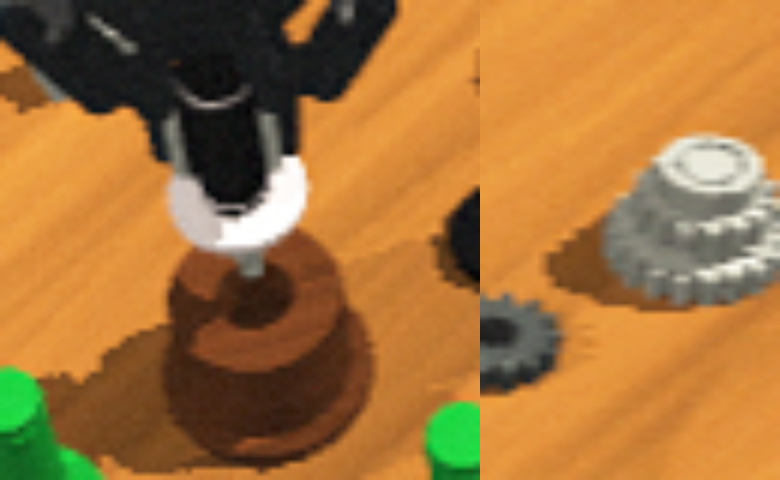

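The tip (scene 212,251) is over the bore (212.5,254), and the cluster has not moved. I'll lower until the collar seats, then release.

Run:
```python
from h import *
print(manip.line_to([*PX,.10],.06,until_force=6));st()
print(manip.line_to([*PX,.0903],.02,until_force=4));manip.hold(.2);st()
s=imaging.snapshot("scene");cv2.imwrite("pics/s_scene.png",s)
cv2.imwrite("pics/s.png",cv2.resize(s[205:285,170:250],None,fx=6,fy=6))
```

```text
False
t22.32 [ 0.4967 -0.2311  0.1004] F [-0.0028 -0.3174 -1.0915] w0.0250
True
t22.98 [ 0.4964 -0.231   0.0911] F [-1.5558 -0.2451  5.057 ] w0.0245
```

View pics/s.png

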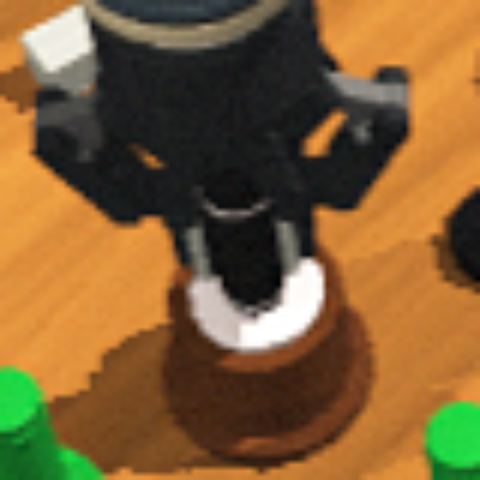

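The collar is seated on the rim around scene (212,256): the TCP stopped at 0.0911, against 0.0912 at pickup. Now I'll let go and retreat.

Run:
```python
from h import *
manip.move_gripper(.085);manip.hold(.2);st()
manip.line_to([*PX,.17],.08);manip.line_to([*PX,.25],.15)
manip.movej([-1.38,.351,1.652,0,1.139,-.085]);manip.hold(.3);st()
s=imaging.snapshot("scene");t=imaging.snapshot("top");cv2.imwrite("pics/e_scene.png",s);cv2.imwrite("pics/e_top.png",t)
for n,a in(("scene",s),("top",t)):
    b=cv2.imread(f"pics/{n}0.png");d=cv2.absdiff(a,b).max(2);d=cv2.medianBlur((d>40).astype(np.uint8),3)
    _,_,S,_=cv2.connectedComponentsWithStats(d);print(n,S[1:][:12].tolist())
print(blob(t,370,228,20,170)[0],blob(s,211,254,20,170)[0])
cv2.imwrite("pics/e.png",np.hstack([cv2.resize(s[120:310,150:350],(400,380)),cv2.resize(t[150:300,150:450][:,::1],(400,380))]))
```

```text
t23.84 [ 0.4961 -0.2308  0.0907] F [-0.2452 -0.2337  0.2173] w0.0847
t27.64 [ 0.15   -0.5291  0.2311] F [-0.6852 -0.6508 -0.9512] w0.0850
scene [[214, 236, 2, 2, 4]]
top []
((371.6092224121094, 226.4375457763672), (20.227312088012695, 21.337282180786133), 163.4750518798828) ((212.2367401123047, 253.08572387695312), (18.44415855407715, 22.013864517211914), 81.60859680175781)
```

View pics/e.png

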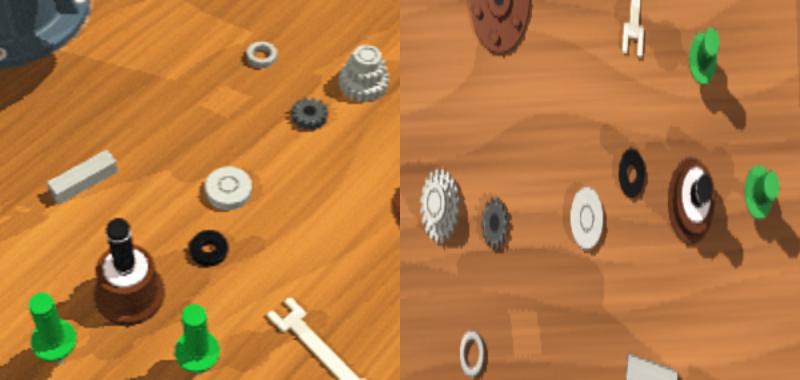

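The probe is back in its holder, upright at scene (211,245). The disc, cluster and everything else look the same as in the first pictures, so I'm handing in.

```bash
python3 -c "
from station import manip
manip.close_job();print(manip.get_clock())"
```

```text
the job is handed in; nothing more can be done
the job is handed in; nothing more can be done
```

I took the probe from its holder, touched the disc's ring and then the cluster's ring, stood the probe back in its holder and let go. The job was handed in at about 28 s.

- **Touches:** each rested for about 0.6 s or a little more. The force rose by 2.8 N both times, which is about 3.5–4 mm of spring travel. The pictures showed the tip inside the ring both times.
- **Return:** the collar seated at the same height as at pickup, within 0.1 mm (TCP z 0.0911 against 0.0912 m). The arm then moved clear of everything.
- **Final check:** the before and after pictures match. The one difference is a 2×2-pixel speck on the probe's grip, so the disc and cluster did not move visibly.
- **Disagreements:** the two cameras differed by 1–3 mm on the disc, the cluster and the probe's collar, and by about 5 mm on the top of the grip. I used roughly averaged positions and moved about 1.4 mm before the cluster touch. Force readings were noisy, up to about 1 N.

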